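# Tap the brass spindle to the centre of its check stand

### The job

The brass spindle stands off-centre on the small round black top of its check stand. With light taps or pushes of the fingertips at its foot, slide it until it stands upright with its foot wholly inside the yellow ring, then move clear. Be gentle and do not grip, lift or topple it, and leave the silver spindle on the other stand, the red knob and the aluminium pulley alone.

Things in the scene. Friction and masses are not known exactly. Their poses are not given: they have to be found in the camera images.
- brass_spindle: Loose top-heavy brass spindle, 58 mm tall, about 0.18 kg, upright on the work stand. Round foot 28 mm in diameter, 12 mm high; stem 14 mm in diameter; from 36 to 58 mm a head 25 mm in diameter. Origin: centre of its underside; z up its axis. It slides (friction about 0.6) when pushed at the foot, tips when pushed at the head. Starts 12 to 17 mm off the stand's centre, in any direction.
- work_stand_top (a point): Centre of the flat top surface of the stand under the brass spindle, 60 mm above the table. Stand fixed: black top disc 68 mm in diameter, 8 mm thick, on a 30 mm post; grey round base 90 mm in diameter, 10 mm high. A painted yellow ring of 38 mm inner and 44 mm outer diameter, of no height, runs round the centre.
- other_stand_top (a point): Centre of the top of the other stand, of the same make and size; it carries the silver spindle, already centred. It is fixed to the table.
- steel_spindle: Loose silver-coloured spindle of the same shape, size and mass as the brass one, standing centred on the other stand; to be left alone. Origin: centre of its underside.
- red_knob: Loose red plastic knob, 34 mm in diameter and 36 mm high, standing on the table; to be left alone. Origin: centre of its underside.
- alu_pulley: Loose aluminium pulley, 44 mm in diameter and 22 mm high, lying flat on the table; to be left alone. Origin: centre of its underside.
Things that resemble listed ones, but are neither listed nor needed, are in the scene too. What is shaped like the part that bears other_stand_top but blue or purple is not meant. Several things have the shape of the brass_spindle; the one meant has the colours described above.

How it is judged (in metres and radians):
At the end, for the whole second after the job is handed in: The brass spindle stands upright (within 0.06 rad) and at rest on its stand, axis within 5 mm of the centre, so its foot lies inside the yellow ring; the silver spindle still stands centred on its stand; the red knob and aluminium pulley are within 6 mm of where they began (horizontal distance between brass_spindle and work_stand_top below 0.005 m and z of brass_spindle in the frame of work_stand_top between -0.003 and 0.003 m and angle between each of brass_spindle, steel_spindle's own z axis and vertical below 0.06 rad and linear speed of brass_spindle below 0.01 m/s and horizontal distance between steel_spindle and other_stand_top below 0.01 m and distance of each of red_knob, alu_pulley from where it was at the start of the episode below 0.006 m); the robot touches nothing.
It fails at once if the brass spindle is tipped by more than 0.3 rad (angle between brass_spindle's own z axis and vertical above 0.3 rad).
It fails at once if the brass spindle is lifted more than 6 mm off the stand's top (z of brass_spindle in the frame of work_stand_top above 0.006 m).
It fails at once if the brass spindle falls off the stand (z of brass_spindle in the frame of work_stand_top below -0.006 m).
It fails at once if the brass spindle is gripped, or struck or pressed with more than 10 N (contact force between the arm and brass_spindle above 10 N).
It fails at once if the silver spindle is moved by more than 5 mm, or the red knob or aluminium pulley by more than 6 mm (distance of steel_spindle from where it was at the start of the episode above 0.005 m or distance of any of red_knob, alu_pulley from where it was at the start of the episode above 0.006 m).
It also fails if it takes over 58 s, if anything falls off the work surface, if the arm or the gripper's body presses on something with over 40 N, if the wrist force passes 120 N, or if a joint passes its speed limit or range.

### The arm

A 6-joint arm with a two-finger parallel gripper is mounted at the origin on the work surface. World frame = base frame: x ahead of the robot, y to its left, z up, the work surface at z = 0. Lengths are in mm, angles in rad, forces in N, time in s.
With the tool pointing down it reaches from about 350 to 925 mm from the base axis. Payload 6.4 kg.
Tool frame: the origin (TCP) lies at the very end of the fingers, on their centre line; the grasp point (between the pads) lies behind it (arm.grip_point_offset is the z of the grasp point in the tool frame, in mm); z points along the fingers, y is the line along which they close (so a half turn about z gives the same grasp; the last joint's range is limited). The gripper opens to 85 mm and grips with 20 to 120 N. Pads are 22 mm wide; open, the fingers measure 114 mm over their backs; the gripper's body (76 mm by 85 mm) begins 54 mm behind the grasp point. The pads swing forward as they close: fully open they stand 13 mm farther back than shut.
Start: joints at [1.025, 0.245, 1.558, -0, 1.339, -0.174], TCP at [236.138, 605.601, 231.29] pointing down, gripper open.
Joint ranges: [-3.13, 3.13], [-1.02, 2.26], [0.13, 2.54], [-0.95, 4.09], [0.21, 2.88], [-2.74, 2.74]. Speed limits (rad/s): [2.57, 2.57, 3.14, 3.14, 3.14, 3.14].

### API

Orientations are given as [roll, pitch, yaw] about the fixed x, y, z axes, in that order (R = Rz(yaw) Ry(pitch) Rx(roll)).
In Python, from bench import readout, grab_frame, get_calibration, ticket, arm gives the robot as it stands.
- The arm moves only by the tool arm_command, never from a script. Its arguments are lists of equal length, an entry for each row: "gripper": the finger opening in m, from 0 to 0.0854; "offset": the shift along the tool's x, y, z in m, a list of three; "delta_rot": the turn, a rotation vector about the tool's x, y, z in rad, a list of three. A call has exactly 10 rows; each row is the pose to reach, as a shift and turn from the pose commanded when the call began, along the tool's axes at that moment; what a row does not reach only later rows make up. A row lasts 1/12 s, in which the tool goes at most 41.7 mm and 7.16 degrees, less where a joint would pass 70% of its speed; a pose out of reach is approached as far as the arm can. A call with a gripper value outside its range is refused whole. The fingers move at their own pace and stop on an object; "grip_force" is the grip in N (left out, the last holds). Time passes only in rows, so rows that repeat a pose let the fingers close, or fill a call up. It gives the time, the measured TCP pose, the force, the opening and the grip force at its end, in the units of the state.
- readout.sense(): the state, without advancing time (a new reading comes with each control period).
- grab_frame(name): name is "scene" or "top" or "wrist"; returns the picture (384x512x3 uint8, red, green, blue); there is no depth.
- get_calibration(name): a dict with "intrinsics" (3x3 intrinsics, pixels), "extrinsics" (4x4, takes a point from world to camera coordinates). Camera axes: x right, y down, z forward; pixel columns grow to the right and rows downward; lengths in mm; the calibration is good to about 2 mm. A picture is of the moment at which its call begins: read the wrist's pose just before it. get_calibration takes no time and is no camera call; for the wrist camera it gives the pose at the moment of the call.
- ticket.job_done(): hands the job in; it is judged then, once.
The state is a dict: "clock": time; "qpos": joint angles; "joint_velocities": joint speeds; "effort": joint torques, N m; "ee_pos": TCP position; "eef_rot": TCP orientation; "ft_force": force on the tool from outside, world axes, zero at the start; "torque": the same for the moment, N m; "grip_width": opening from 0.0 (shut) to 1.0 (fully open); "grip_force": force on a finger pad.
Only numpy, scipy, OpenCV 4.12 (cv2) and the standard library are available. Lean on these libraries where they do the work, as an engineer would, in place of code of your own. Each camera call takes 0.05 s, during which the arm holds its last target. There are 200 camera calls.

## Working session

There is one attempt and no reset: what is moved stays moved. The work goes in short steps, Python scripts to look and compute and a tool call to move; the robot and the scene stay as the last step left them, time stands still between calls to the robot, and variables do not carry over. Pictures are saved under pics/ and viewed, at most 10 in all, crops included, and the job is handed in when it is done.

Besides the shell and the picture viewer there is one more tool, called as name(argument=value, ...) on one line, values as JSON. arm_command: Moves the arm, as the interface text tells. Its arguments: {"type":"object","properties":{"gripper":{"type":"array"},"offset":{"type":"array"},"delta_rot":{"type":"array"},"grip_force":{"type":"number"}},"required":["gripper","offset","delta_rot"]}

```bash
mkdir -p pics; ls; python3 - <<'E'
from bench import readout, grab_frame, get_calibration, ticket, arm
import cv2,numpy as np
s=readout.sense();print(s, arm.grip_point_offset)
ims=[]
for n in("scene","top"):
    im=grab_frame(n);cv2.imwrite(f"pics/{n}0.png",im[:,:,::-1])
    c=get_calibration(n);print(n,c)
E
```

```text
pics
{'clock': 0.0, 'qpos': array([ 1.02493378e+00,  2.45814402e-01,  1.55902125e+00,  1.87469404e-05,
        1.33871000e+00, -1.74061620e-01]), 'joint_velocities': array([ 0.00122999,  0.00137957, -0.00177574, -0.00036584,  0.00241709,
        0.00096375]), 'effort': array([-5.98767474e-04, -4.29518545e+01, -3.26125896e+01, -1.91202876e-04,
        5.43853457e-03,  6.98750966e-06]), 'ee_pos': array([235.81152106, 605.11348163, 230.17623016]), 'eef_rot': array([-3.13967232e+00, -3.56188209e-04,  2.76978705e+00]), 'ft_force': array([-0.47654293,  0.28726493,  0.30945719]), 'torque': array([0.02363747, 0.02681808, 0.02266271]), 'grip_force': 0.0, 'grip_width': 0.9978329789076678} -18.700000000000003
scene {'intrinsics': array([[489.52453457,   0.        , 254.6620789 ],
       [  0.        , 489.52453457, 187.14021776],
       [  0.        ,   0.        ,   1.        ]]), 'extrinsics': array([[-3.71716382e-01,  9.28195544e-01, -1.67321007e-02,
         1.74367024e+02],
       [ 7.27443255e-01,  2.80028429e-01, -6.26426684e-01,
        -3.89730148e+02],
       [-5.76760993e-01, -2.45024714e-01, -7.79300742e-01,
         1.37099336e+03],
       [ 0.00000000e+00,  0.00000000e+00,  0.00000000e+00,
         1.00000000e+00]])}
top {'intrinsics': array([[376.92428436,   0.        , 257.48650789],
       [  0.        , 376.92428436, 193.21471644],
       [  0.        ,   0.        ,   1.        ]]), 'extrinsics': array([[ 1.29012489e-01, -9.91639807e-01,  2.50405708e-03,
        -7.21302116e+00],
       [-9.67899295e-01, -1.26472311e-01, -2.17199700e-01,
         5.89356874e+02],
       [ 2.15700563e-01,  2.55977989e-02, -9.76123978e-01,
         6.36230622e+02],
       [ 0.00000000e+00,  0.00000000e+00,  0.00000000e+00,
         1.00000000e+00]])}
```

View pics/scene0.png

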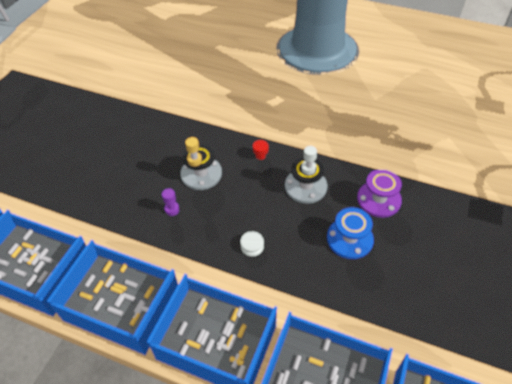

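View pics/top0.png

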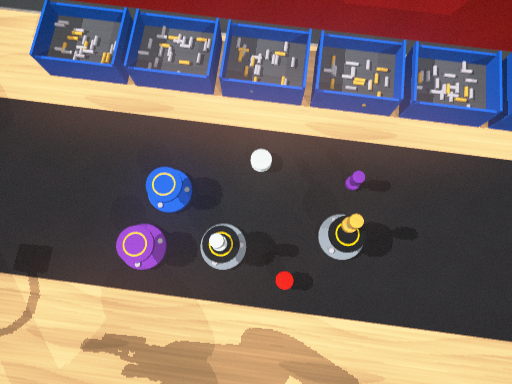

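The scene view shows the brass spindle on its stand near (196,165) and the silver one near (309,175). In the top view the work stand's ring is near (347,235), with the brass spindle toward its upper right. Next I'll enlarge both.

```bash
cat > h.py <<'E'
import numpy as np,cv2
from bench import get_calibration
def ray(n,u,v,z,c=None):
    c=c or get_calibration(n);K=np.array(c["intrinsics"]);E=np.array(c["extrinsics"]);R=E[:3,:3];t=E[:3,3]
    o=-R.T@t;d=R.T@np.linalg.inv(K)@[u,v,1];return o+d*(z-o[2])/d[2]
def proj(n,P,c=None):
    c=c or get_calibration(n);E=np.array(c["extrinsics"]);p=(E[:3,:3]@np.atleast_2d(P).T).T+E[:3,3]
    q=(np.array(c["intrinsics"])@p.T).T;return q[:,:2]/q[:,2:]
E
python3 - <<'E'
import cv2,numpy as np
from h import *
a=cv2.imread("pics/top0.png")[200:268,305:385];b=cv2.imread("pics/scene0.png")[128:196,160:240]
cv2.imwrite("pics/crop0.png",np.vstack([cv2.resize(x,None,fx=4.4,fy=4.4,interpolation=cv2.INTER_CUBIC) for x in(a,b)]))
print(ray("top",347,235,60),ray("scene",204,158,60),ray("top",221,243,60),ray("top",285,281,36))
E
```

```text
[ 529.97806541 -103.25866316   60.        ] [536.31601125 -87.5473938   60.        ] [485.8064351  123.00725552  60.        ] [433.92152699  -1.86218832  36.        ]
```

View pics/crop0.png

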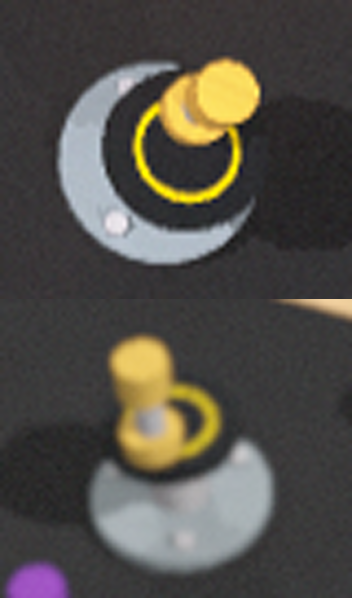

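```bash
cat >> h.py <<'E'
from scipy.spatial.transform import Rotation as Ro
from bench import readout
def tool():
    s=readout.sense();return np.array(s["ee_pos"]),Ro.from_euler("xyz",s["eef_rot"])
def plan(P,rpy):
    p,R=tool();T=Ro.from_euler("xyz",rpy)
    print("off mm",(R.inv().apply(np.array(P)-p)).round(1),"rotvec",(R.inv()*T).as_rotvec().round(4))
E
python3 - <<'E'
from h import *
p,R=tool()
E=get_calibration("wrist");X=np.array(E["extrinsics"]);o=-X[:3,:3].T@X[:3,3]
print(R.inv().apply(o-p),R.inv().apply(X[2,:3]),R.inv().apply(X[0,:3]),E["intrinsics"])
f=lambda u,v:((u)/4.4+305-.5,v/4.4+200-.5)
g=lambda u,v:((u)/4.4+160-.5,(v-299)/4.4+128-.5)
print(ray("top",*f(188,149),60),ray("top",*f(196,110),72),ray("top",*f(229,92),118))
print(ray("scene",*g(175,419),60),ray("scene",*g(141,358),118),ray("scene",*g(151,432),72))
plan((530,-103,231),(np.pi,0,np.pi))
E
```

```text
[  85.01779099    0.47816044 -142.43049183] [-0.3286562   0.00231951  0.94444678] [ 0.00105793  0.99999726 -0.0020878 ] [[298.37222115   0.         254.31473251]
 [  0.         298.37222115 196.46252209]
 [  0.           0.           1.        ]]
[ 533.02171201 -103.43835671   60.        ] [ 547.73509491 -102.76256023   72.        ] [ 548.59724831 -104.34679014  118.        ]
[ 531.54422266 -100.97719965   60.        ] [ 548.83557957 -103.14430494  118.        ] [ 552.66541092 -101.96490563   72.        ]
off mm [-5.313e+02 -5.529e+02  1.000e-01] rotvec [-0.0017 -0.0007 -0.3718]
```

```bash
python3 - <<'E'
from h import *
plan((610,-102,190),(np.pi,0,np.pi))
E
```

```text
off mm [-605.5 -522.8   41. ] rotvec [-0.0017 -0.0007 -0.3718]
```

arm_command(gripper=[0, 0, 0, 0, 0, 0, 0, 0, 0, 0], offset=[[-0.303, -0.261, 0.02], [-0.303, -0.261, 0.02], [-0.303, -0.261, 0.02], [-0.303, -0.261, 0.02], [-0.303, -0.261, 0.02], [-0.303, -0.261, 0.02], [-0.303, -0.261, 0.02], [-0.303, -0.261, 0.02], [-0.303, -0.261, 0.02], [-0.303, -0.261, 0.02]], delta_rot=[[0, 0, -0.1], [0, 0, -0.2], [0, 0, -0.3], [0, 0, -0.37], [0, 0, -0.37], [0, 0, -0.37], [0, 0, -0.37], [0, 0, -0.37], [0, 0, -0.37], [0, 0, -0.37]], grip_force=20)

```text
clock: 0.93
ee_pos: [424.5, 249.3, 210.8]
eef_rot: [-3.141, -0.0, 3.138]
ft_force: [0.6, -0.0, 0.5]
grip_width: 0.002
grip_force: 0.0
```

```bash
python3 - <<'E'
from h import *
print(tool()[0]);plan((610,-102,190),(np.pi,0,np.pi))
E
```

```text
[424.45483689 249.2788704  210.80177395]
off mm [-187.  -350.5   21.1] rotvec [-0.0009 -0.0003 -0.0041]
```

arm_command(gripper=[0, 0, 0, 0, 0, 0, 0, 0, 0, 0], offset=[[-0.187, -0.351, 0.021], [-0.187, -0.351, 0.021], [-0.187, -0.351, 0.021], [-0.187, -0.351, 0.021], [-0.187, -0.351, 0.021], [-0.187, -0.351, 0.021], [-0.187, -0.351, 0.021], [-0.187, -0.351, 0.021], [-0.187, -0.351, 0.021], [-0.187, -0.351, 0.021]], delta_rot=[[0, 0, -0.003], [0, 0, -0.003], [0, 0, -0.003], [0, 0, -0.003], [0, 0, -0.003], [0, 0, -0.003], [0, 0, -0.003], [0, 0, -0.003], [0, 0, -0.003], [0, 0, -0.003]])

```text
clock: 1.77
ee_pos: [610.9, -102.9, 189.6]
eef_rot: [-3.141, -0.0, 3.14]
ft_force: [-0.2, 0.7, 0.6]
grip_width: 0.002
grip_force: 0.0
```

```bash
python3 - <<'E'
from h import *
from bench import grab_frame
print(tool()[0])
c=get_calibration("wrist");im=grab_frame("wrist")[:,:,::-1]
print(np.array(c["extrinsics"]).tolist(),readout.sense()["joint_velocities"].round(3))
cv2.imwrite("pics/w0.png",im)
q=proj("wrist",[[533,-103,60],[548,-103,60],tool()[0]],c);print(q)
E
```

```text
[ 610.91901044 -102.85322667  189.57245803]
[[0.0006107814293114727, 0.9999988105725268, 0.0014162625390524413, 101.35976782247232], [0.9442943237509547, -0.0010428513943956013, 0.3291005053060518, -606.168311472062], [0.3291015908162326, 0.001136360199550378, -0.9442938375356076, 140.48824289364867], [0.0, 0.0, 0.0, 1.0]] [ 0.058 -0.053  0.062  0.022  0.021  0.064]
[[252.89890952 100.88428893]
 [252.93572995 118.67596545]
 [248.4499112  258.8567592 ]]
```

View pics/w0.png

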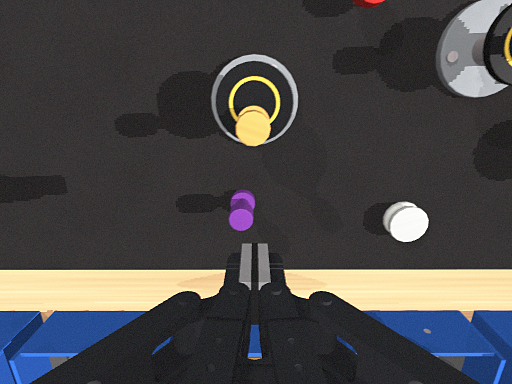

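The wrist view has the ring around (254,101), the brass head at (253,126), the purple decoy at (242,205) and the shut fingertips at (255,243).

```bash
python3 - <<'E'
import cv2
im=cv2.imread("pics/w0.png")[50:150,205:305]
cv2.imwrite("pics/w0c.png",cv2.resize(im,None,fx=6,fy=6,interpolation=cv2.INTER_CUBIC))
E
```

```text
(no output)
```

View pics/w0c.png

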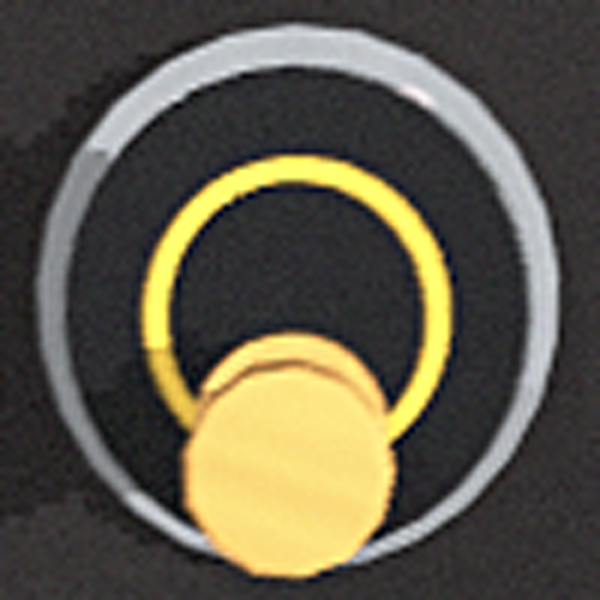

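```bash
python3 - <<'E'
from h import *
c=get_calibration("wrist")
f=lambda u,v:(u/6+205-.5,v/6+50-.5)
print(ray("wrist",*f(297.5,155),60,c),ray("wrist",*f(142,310),60,c),ray("wrist",*f(453,310),60,c))
print("foot top",ray("wrist",*f(292,333),72,c),ray("wrist",*f(195,430),72,c),ray("wrist",*f(390,430),72,c))
print("head",ray("wrist",*f(290,470),118,c), ray("wrist",242,217,58,c),ray("wrist",242,200,0,c))
plan((585,-103,64.5),(np.pi,0,np.pi)); plan((585,-103,64.5),Ro.from_euler("y",0.15)*Ro.from_euler("xyz",(np.pi,0,np.pi)) .as_euler("xyz") if 0 else (Ro.from_euler("y",0.15)*Ro.from_euler("xyz",(np.pi,0,np.pi))).as_euler("xyz"))
print((Ro.from_euler("y",0.15)).apply([0,0,-1]))
E
```

```text
[ 513.43412734 -104.24620407   60.        ] [ 534.18095324 -126.8102667    60.        ] [534.30317999 -81.80585092  60.        ]
foot top [ 536.95887656 -105.0710998    72.        ] [ 550.03563018 -118.82937526   72.        ] [550.11044866 -91.27607073  72.        ]
head [ 550.52680354 -105.19199352  118.        ] [ 644.23100338 -116.67439999   58.        ] [ 647.255392   -118.98412882    0.        ]
off mm [ 26.9   2.4 125. ] rotvec [-0.0022  0.0007 -0.0038]
off mm [ 26.9   2.4 125. ] rotvec [-0.0019  0.1507 -0.0039]
[-0.14943813  0.         -0.98877108]
```

arm_command(gripper=[0, 0, 0, 0, 0, 0, 0, 0, 0, 0], offset=[[0.02, 0, 0.03], [0.02, 0, 0.06], [0.02, 0, 0.09], [0.02, 0, 0.11], [0.02, 0, 0.12], [0.02, 0, 0.125], [0.02, 0, 0.125], [0.02, 0, 0.125], [0.02, 0, 0.125], [0.02, 0, 0.125]], delta_rot=[[0, 0.1, 0], [0, 0.15, 0], [0, 0.15, 0], [0, 0.15, 0], [0, 0.15, 0], [0, 0.15, 0], [0, 0.15, 0], [0, 0.15, 0], [0, 0.15, 0], [0, 0.15, 0]])

```text
clock: 2.65
ee_pos: [591.1, -99.4, 67.1]
eef_rot: [-3.141, -0.147, -3.141]
ft_force: [0.1, -0.4, 0.1]
grip_width: -0.002
grip_force: 0.0
```

```bash
python3 - <<'E'
from h import *
from bench import grab_frame
print(tool()[0],readout.sense()["eef_rot"],tool()[1].apply([0,0,1]))
c=get_calibration("wrist");im=grab_frame("wrist")[:,:,::-1].copy()
cv2.imwrite("pics/w1.png",im)
p=tool()[0];print(proj("wrist",[p,p+[-11,0,1.6],[550.7,-105,60],[535.2,-104.3,60]],c))
E
```

```text
[591.09802059 -99.35160799  67.05942285] [-3.14051359 -0.14704002 -3.14051502] [-0.14650941 -0.00123695 -0.9892085 ]
[[252.87962174 256.8380793 ]
 [252.89694669 238.50621371]
 [242.44824142 182.00312769]
 [243.61216598 153.14838045]]
```

View pics/w1.png

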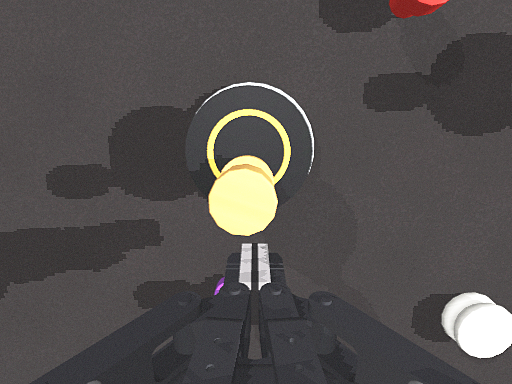

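```bash
python3 - <<'E'
from h import *
from bench import grab_frame
for i in range(3):
    print(tool()[0],readout.sense()["joint_velocities"].round(3),readout.sense()["clock"]);im=grab_frame("top")
cv2.imwrite("pics/t1.png",im[:,:,::-1])
a=im[175:295,290:450,::-1];cv2.imwrite("pics/t1c.png",cv2.resize(a,None,fx=5,fy=5,interpolation=cv2.INTER_CUBIC))
s=grab_frame("scene")[:,:,::-1][110:210,140:260];cv2.imwrite("pics/s1c.png",cv2.resize(s,None,fx=6,fy=6,interpolation=cv2.INTER_CUBIC))
plan((588,-105,65),(Ro.from_euler("y",0.15)*Ro.from_euler("xyz",(np.pi,0,np.pi))).as_euler("xyz"))
E
```

```text
[590.88074244 -99.26388428  66.78860196] [ 0.     0.007  0.006  0.001 -0.002  0.002] 2.7
[590.69779235 -99.24148164  66.49989458] [ 0.001  0.006  0.006 -0.001  0.001 -0.001] 2.75
[590.4895346  -99.15564746  66.20495576] [-0.001  0.008  0.002 -0.001 -0.002 -0.001] 2.8
off mm [ 2.1 -5.9  1. ] rotvec [-0.0004  0.0006  0.0012]
```

View pics/s1c.png

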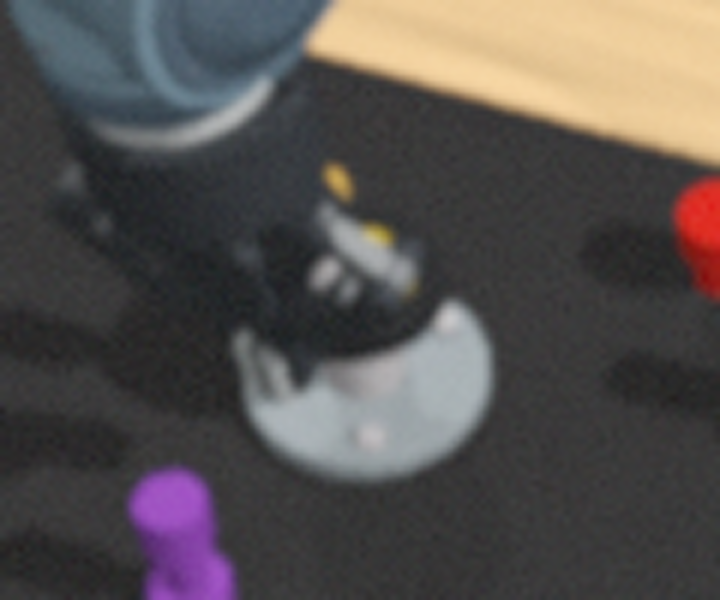

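The scene crop shows the fingertips beside the stand, just beyond the spindle and above the top disc; the purple decoy sits clear at (180,540). Next I line up sideways and lower slightly.

arm_command(gripper=[0, 0, 0, 0, 0, 0, 0, 0, 0, 0], offset=[[0, -0.001, 0], [0.001, -0.002, 0], [0.001, -0.003, 0], [0.002, -0.004, 0], [0.003, -0.005, 0], [0.004, -0.0055, 0], [0.005, -0.0055, 0], [0.005, -0.0055, 0], [0.005, -0.0055, 0], [0.005, -0.0055, 0]], delta_rot=[[0, 0, 0], [0, 0, 0], [0, 0, 0], [0, 0, 0], [0, 0, 0], [0, 0, 0], [0, 0, 0], [0, 0, 0], [0, 0, 0], [0, 0, 0]])

```text
clock: 3.73
ee_pos: [585.1, -104.5, 66.1]
eef_rot: [-3.142, -0.15, -3.14]
ft_force: [0.1, -0.5, 0.4]
grip_width: -0.001
grip_force: 0.0
```

```bash
python3 - <<'E'
from h import *
print(tool()[0],tool()[1].apply([0,0,1]))
from bench import grab_frame
im=grab_frame("wrist")[80:300,180:330,::-1];cv2.imwrite("pics/w2.png",cv2.resize(im,None,fx=2.6,fy=2.6,interpolation=cv2.INTER_CUBIC))
c=get_calibration("wrist");p=tool()[0]
print(p,proj("wrist",[p,[550.7,-105,60],[535.2,-104.3,60]],c))
E
```

```text
[ 585.06785718 -104.47344973   66.06692506] [-1.49377985e-01 -1.95804921e-04 -9.88780147e-01]
[ 585.07649597 -104.46161943   66.0432894 ] [[252.77462512 257.3615326 ]
 [251.8999875  193.24603062]
 [253.23467979 164.63576165]]
```

View pics/w2.png

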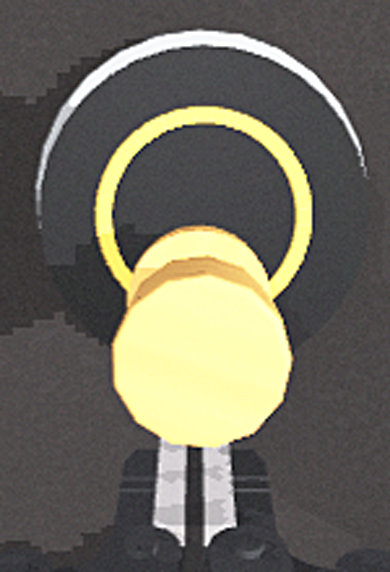

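The wrist crop shows the foot centred at about column 200, the fingertips at 195 and the ring at 204. So the fingertips need about +1 mm in y, and then I advance slowly.

arm_command(gripper=[0, 0, 0, 0, 0, 0, 0, 0, 0, 0], offset=[[0.001, 0.0003, 0.0002], [0.002, 0.0006, 0.0003], [0.003, 0.001, 0.0005], [0.004, 0.001, 0.0006], [0.005, 0.001, 0.0008], [0.006, 0.001, 0.0009], [0.007, 0.001, 0.001], [0.008, 0.001, 0.0012], [0.009, 0.001, 0.0014], [0.01, 0.001, 0.0015]], delta_rot=[[0, 0, 0], [0, 0, 0], [0, 0, 0], [0, 0, 0], [0, 0, 0], [0, 0, 0], [0, 0, 0], [0, 0, 0], [0, 0, 0], [0, 0, 0]])

```text
clock: 4.62
ee_pos: [574.8, -103.5, 66.0]
eef_rot: [3.142, -0.15, -3.14]
ft_force: [1.0, 0.0, -0.2]
grip_width: 0.001
grip_force: 0.0
```

arm_command(gripper=[0, 0, 0, 0, 0, 0, 0, 0, 0, 0], offset=[[0.001, 0, 0.0002], [0.002, 0, 0.0003], [0.003, 0, 0.0005], [0.004, 0, 0.0006], [0.005, 0, 0.0008], [0.005, 0, 0.0008], [0.005, 0, 0.0008], [0.005, 0, 0.0008], [0.005, 0, 0.0008], [0.005, 0, 0.0008]], delta_rot=[[0, 0, 0], [0, 0, 0], [0, 0, 0], [0, 0, 0], [0, 0, 0], [0, 0, 0], [0, 0, 0], [0, 0, 0], [0, 0, 0], [0, 0, 0]])

```text
clock: 5.45
ee_pos: [569.8, -103.5, 66.0]
eef_rot: [-3.142, -0.15, -3.14]
ft_force: [0.3, -0.3, 0.8]
grip_width: -0.002
grip_force: 0.2
```

```bash
python3 - <<'E'
from h import *
print(tool()[0])
from bench import grab_frame
im=grab_frame("wrist")[80:300,180:330,::-1];cv2.imwrite("pics/w3.png",cv2.resize(im,None,fx=2.6,fy=2.6,interpolation=cv2.INTER_CUBIC))
E
```

```text
[ 569.83257345 -103.54613622   65.99802309]
```

View pics/w3.png

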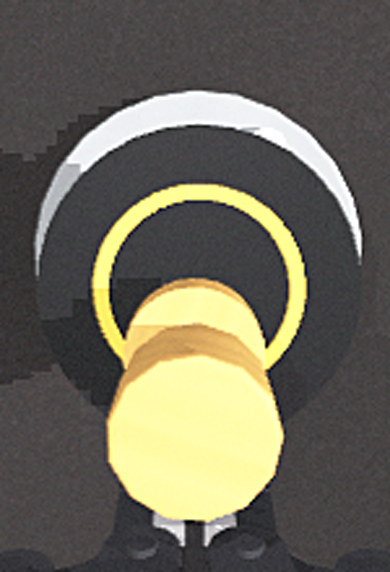

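Contact made: the foot has slid about 5 mm, with its far edge now at (196,279) and the ring's far edge at (199,185). It stands upright. I'll push on for most of the remaining 10 mm.

arm_command(gripper=[0, 0, 0, 0, 0, 0, 0, 0, 0, 0], offset=[[0.001, 0, 0.0002], [0.002, 0, 0.0003], [0.003, 0, 0.0005], [0.004, 0, 0.0006], [0.005, 0, 0.0008], [0.006, 0, 0.0009], [0.007, 0, 0.001], [0.007, 0, 0.001], [0.007, 0, 0.001], [0.007, 0, 0.001]], delta_rot=[[0, 0, 0], [0, 0, 0], [0, 0, 0], [0, 0, 0], [0, 0, 0], [0, 0, 0], [0, 0, 0], [0, 0, 0], [0, 0, 0], [0, 0, 0]])

```text
clock: 6.33
ee_pos: [562.6, -103.5, 66.0]
eef_rot: [3.142, -0.15, -3.14]
ft_force: [0.2, -0.2, -0.5]
grip_width: 0.002
grip_force: 0.2
```

```bash
python3 - <<'E'
from h import *
print(tool()[0])
from bench import grab_frame
c=get_calibration("wrist");im=grab_frame("wrist")[80:300,180:330,::-1];cv2.imwrite("pics/w4.png",cv2.resize(im,None,fx=2.6,fy=2.6,interpolation=cv2.INTER_CUBIC))
import pickle;pickle.dump(c,open("c4","wb"))
E
```

```text
[ 562.63219009 -103.51374053   66.00260116]
```

View pics/w4.png

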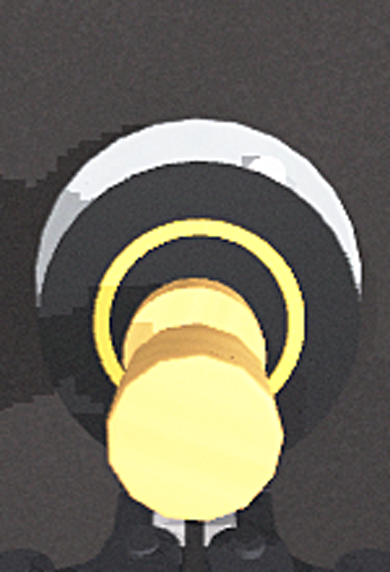

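The foot's near-base edge is at (196,279), the ring's outer edge at (199,219) and its inner edge at (199,237). The spindle is upright, and it still needs a few mm.

```bash
python3 - <<'E'
from h import *
import pickle;c=pickle.load(open("c4","rb"))
f=lambda u,v:(u/2.6+180-.5,v/2.6+80-.5)
a=ray("wrist",*f(199,219),60,c);b=ray("wrist",*f(199,237),60,c);e=ray("wrist",*f(196,279),60,c);e2=ray("wrist",*f(196,288),72,c)
print(a[0]+22,b[0]+19,e[0]+14,e2[0]+14); print(a[1],e[1],ray("wrist",*f(93,310),60,c)[1],ray("wrist",*f(306,310),60,c)[1],ray("wrist",*f(122,340),72,c)[1],ray("wrist",*f(268,340),72,c)[1])
im=cv2.imread("pics/w4.png")
print([tuple(im[r,197]) for r in range(205,300,3)])
E
```

```text
534.2449120775922 534.9398170439179 538.6865464339654 538.5934538858215
-101.84160770162167 -102.42479140476301 -123.98465307065655 -79.35088888469033 -116.8888306605927 -88.38985852915393
[(np.uint8(68), np.uint8(68), np.uint8(68)), (np.uint8(72), np.uint8(70), np.uint8(71)), (np.uint8(69), np.uint8(66), np.uint8(64)), (np.uint8(73), np.uint8(64), np.uint8(64)), (np.uint8(62), np.uint8(60), np.uint8(63)), (np.uint8(98), np.uint8(192), np.uint8(218)), (np.uint8(165), np.uint8(255), np.uint8(255)), (np.uint8(147), np.uint8(255), np.uint8(255)), (np.uint8(148), np.uint8(255), np.uint8(255)), (np.uint8(161), np.uint8(255), np.uint8(255)), (np.uint8(65), np.uint8(120), np.uint8(140)), (np.uint8(65), np.uint8(43), np.uint8(38)), (np.uint8(68), np.uint8(64), np.uint8(63)), (np.uint8(63), np.uint8(60), np.uint8(63)), (np.uint8(68), np.uint8(63), np.uint8(66)), (np.uint8(72), np.uint8(70), np.uint8(68)), (np.uint8(60), np.uint8(60), np.uint8(61)), (np.uint8(68), np.uint8(63), np.uint8(65)), (np.uint8(68), np.uint8(66), np.uint8(67)), (np.uint8(68), np.uint8(64), np.uint8(64)), (np.uint8(65), np.uint8(63), np.uint8(63)), (np.uint8(69), np.uint8(65), np.uint8(66)), (np.uint8(68), np.uint8(67), np.uint8(64)), (np.uint8(62), np.uint8(59), np.uint8(56)), (np.uint8(69), np.uint8(79), np.uint8(86)), (np.uint8(98), np.uint8(181), np.uint8(237)), (np.uint8(89), np.uint8(159), np.uint8(214)), (np.uint8(92), np.uint8(186), np.uint8(237)), (np.uint8(180), np.uint8(249), np.uint8(255)), (np.uint8(178), np.uint8(255), np.uint8(255)), (np.uint8(177), np.uint8(253), np.uint8(255)), (np.uint8(179), np.uint8(254), np.uint8(255))]
```

arm_command(gripper=[0, 0, 0, 0, 0, 0, 0, 0, 0, 0], offset=[[0.001, 0, 0.0002], [0.002, 0, 0.0003], [0.0025, 0, 0.0004], [0.003, 0, 0.0005], [0.0035, 0, 0.0005], [0.004, 0, 0.0006], [0.004, 0, 0.0006], [0.004, 0, 0.0006], [0.004, 0, 0.0006], [0.004, 0, 0.0006]], delta_rot=[[0, 0, 0], [0, 0, 0], [0, 0, 0], [0, 0, 0], [0, 0, 0], [0, 0, 0], [0, 0, 0], [0, 0, 0], [0, 0, 0], [0, 0, 0]])

```text
clock: 7.22
ee_pos: [558.7, -103.5, 66.0]
eef_rot: [3.142, -0.15, -3.14]
ft_force: [0.9, -0.6, 0.1]
grip_width: -0.002
grip_force: 0.3
```

arm_command(gripper=[0, 0, 0, 0, 0, 0, 0, 0, 0, 0], offset=[[-0.002, 0, 0], [-0.005, 0, -0.001], [-0.01, 0, -0.002], [-0.02, 0, -0.003], [-0.03, 0, -0.005], [-0.03, 0, -0.005], [-0.03, 0, -0.005], [-0.03, 0, -0.005], [-0.03, 0, -0.005], [-0.03, 0, -0.005]], delta_rot=[[0, 0, 0], [0, 0, 0], [0, 0, 0], [0, 0, 0], [0, 0, 0], [0, 0, 0], [0, 0, 0], [0, 0, 0], [0, 0, 0], [0, 0, 0]])

```text
clock: 8.05
ee_pos: [588.7, -103.4, 66.4]
eef_rot: [3.141, -0.151, -3.14]
ft_force: [-1.0, -0.8, 0.1]
grip_width: 0.002
grip_force: 0.0
```

```bash
python3 - <<'E'
from h import *
from bench import grab_frame
c=get_calibration("wrist");im=grab_frame("wrist")
print(tool()[0])
q=proj("wrist",[[534.6,-102,60],[534.6,-102,118]],c);print(q)
u=int(q[0,0]);
hsv=cv2.cvtColor(im,cv2.COLOR_RGB2HSV)
ye=cv2.inRange(hsv,(24,120,120),(35,255,255));br=cv2.inRange(hsv,(8,60,90),(23,255,255))
r0=int(q[0,1])
for nm,m in(("yel",ye),("brass",br)):
    k=m[max(0,r0-70):r0+70,u-60:u+60]; ys,xs=np.nonzero(k);print(nm,len(xs),xs.min()+u-60,xs.max()+u-60,ys.min()+max(0,r0-70),ys.max()+max(0,r0-70))
x=hsv[max(0,r0-50):r0+60:2,u];print(max(0,r0-50));print(x.tolist())
E
```

```text
[ 588.77160024 -103.46138957   66.44914697]
[[255.60535415 156.61474884]
 [256.70686915 165.58946343]]
yel 313 215 297 114 194
brass 264 214 298 113 200
106
[[0, 0, 84], [113, 11, 89], [90, 3, 91], [106, 44, 87], [30, 59, 255], [30, 77, 255], [30, 71, 255], [122, 67, 72], [128, 11, 91], [135, 12, 88], [120, 6, 91], [122, 40, 82], [30, 43, 255], [30, 38, 255], [30, 35, 255], [30, 41, 255], [30, 37, 255], [30, 36, 255], [30, 38, 255], [30, 42, 255], [30, 41, 255], [30, 42, 255], [30, 44, 255], [30, 44, 255], [30, 43, 255], [30, 48, 255], [30, 46, 255], [30, 41, 255], [30, 45, 255], [30, 43, 255], [30, 45, 255], [30, 54, 255], [30, 57, 255], [30, 53, 255], [30, 52, 255], [30, 52, 255], [30, 48, 255], [30, 45, 255], [30, 43, 255], [30, 43, 255], [30, 46, 255], [30, 49, 255], [30, 50, 255], [30, 51, 255], [30, 54, 255], [30, 62, 255], [30, 60, 255], [9, 65, 79], [105, 13, 76], [105, 7, 78], [108, 16, 79], [150, 13, 78], [113, 13, 77], [135, 20, 78], [0, 7, 77]]
```

```bash
python3 - <<'E'
from h import *
from bench import grab_frame
c=get_calibration("wrist");im=grab_frame("wrist")
hsv=cv2.cvtColor(im,cv2.COLOR_RGB2HSV)
m=(hsv[:,:,2]>130)&(hsv[:,:,1]>25)
for r in(146,150,154,158):
    print(r,"".join("#" if x else "." for x in m[r,205:308]))
print("col","".join("#" if x else "." for x in m[105:210,255]))
d=np.diff(m[:,255].astype(int));rows=np.nonzero(d[100:140])[0]+101;print(rows)
x=[ray("wrist",255,r-.5,60,c)[0] for r in rows[:3]];print(x[0]+22,x[1]+19,x[2]+14)
for r in (150,154):
    e=np.nonzero(np.diff(m[r].astype(int)))[0]+.5; e=e[(e>200)&(e<310)];print(r,e,[ray("wrist",u,r,60,c)[1].round(1) for u in e])
E
```

```text
146 ..........#######..###########################################################.##....########..........
150 ..........######################################################################.##...#######..........
154 .........########################################################################.##..########.........
158 ..........########################################################################.##.########.........
col ........#######.........#######################################################################..........
[113 120 129]
533.9860286059882 534.5071231435159 534.0778767094922
150 [214.5 284.5 285.5 287.5 290.5 297.5] [np.float64(-123.8), np.float64(-86.7), np.float64(-86.2), np.float64(-85.1), np.float64(-83.5), np.float64(-79.8)]
154 [213.5 285.5 286.5 288.5 290.5 298.5] [np.float64(-124.4), np.float64(-86.1), np.float64(-85.6), np.float64(-84.5), np.float64(-83.5), np.float64(-79.2)]
```

```bash
python3 - <<'E'
from h import *
from bench import grab_frame
c=get_calibration("wrist");im=grab_frame("wrist")
hsv=cv2.cvtColor(im,cv2.COLOR_RGB2HSV)
m=(hsv[:,:,2]>130)&(hsv[:,:,1]>25)
for r in range(126,146,3): print(r,"".join("#" if x else "." for x in m[r,205:308]))
print(readout.sense()["ft_force"])
E
```

```text
126 .....................###########.......................................###########.....................
129 ..................##########................############...................##########..................
132 ................#########........################################.............#########................
135 ...............########.......#########################################.........#########..............
138 .............########.....################################################........########.............
141 ............#######...#######################################################......########............
144 ...........#######..############################################################.....#######...........
[-0.03528333 -0.08472514 -0.63281797]
```

arm_command(gripper=[0, 0, 0, 0, 0, 0, 0, 0, 0, 0], offset=[[0, 0, -0.015], [0, 0, -0.04], [0, 0, -0.06], [0, 0, -0.08], [0, 0, -0.09], [0, 0, -0.1], [0, 0, -0.1], [0, 0, -0.1], [0, 0, -0.1], [0, 0, -0.1]], delta_rot=[[0, 0, 0], [0, 0, 0], [0, 0, 0], [0, 0, 0], [0, 0, 0], [0, 0, 0], [0, 0, 0], [0, 0, 0], [0, 0, 0], [0, 0, 0]])

```text
clock: 9.03
ee_pos: [603.2, -103.2, 163.8]
eef_rot: [3.141, -0.153, -3.14]
ft_force: [-0.6, 0.2, -0.9]
grip_width: 0.002
grip_force: 0.0
```

```bash
python3 - <<'E'
from bench import ticket
print(ticket.job_done())
E
```

```text
the job is handed in; nothing more can be done
None
```

I pushed the brass spindle at its foot until it stood upright inside the yellow ring, about 1 mm off centre by the last wrist-camera measurement, then moved the arm clear and handed the job in at about 9 s; no verdict came back.

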